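Hold the drying cage's gate open for the painter

TASK

Open the drying cage so the painter can take out the diorama: squeeze the red catch fully (its tab and grey post together), then the blue catch, then take the gate by its yellow tab, swing it out past its detent until it stands about square to the cage, and finish while still holding it wide open by the tab. Leave the diorama and everything standing around the cage where they are.

Things in the scene. Friction and masses are not known exactly. Their poses are not given: they have to be found in the camera images.
- cage: wooden drying cage with wire mesh, open top, 160 (x) x 230 (y) mm, rails' top at 115 mm; fixed to the table. Origin: centre of its underside. The gate side is its +x side (away from the robot); the rail carrying the two catches is 18 mm wide, centred at x = 69 mm. Which catch is nearer the hinge varies
- red_base: steel base plate (18 x 44 x 4 mm) of the red catch, on the cage's top rail. Origin: centre of its underside, 115 mm above the table; axes as the cage's. On it stand the red tab (18 x 8 mm, top at 40 mm), latched at y = -12 mm, and the grey post at y = +12 mm. Outer faces: y = -16 and +16 mm latched, -4 and +16 squeezed. A hook reaches from the tab's foot (below 13 mm) to +x over the gate
- red_catch (a joint): travel of the red tab towards its grey post along the base's +y, in m: 0 latched, 0.012 fully squeezed (stop). Stiff (about 4 N) and stays where it is left. Below about 0.006 its hook still holds the gate
- blue_base: steel base plate (18 x 44 x 4 mm) of the blue catch, on the cage's top rail. Origin: centre of its underside, 115 mm above the table; axes as the cage's. On it stand the blue tab (18 x 8 mm, top at 40 mm), latched at y = -12 mm, and the grey post at y = +12 mm. Outer faces: y = -16 and +16 mm latched, -4 and +16 squeezed. A hook reaches from the tab's foot (below 13 mm) to +x over the gate
- blue_catch (a joint): travel of the blue tab towards its grey post along the base's +y, in m: 0 latched, 0.012 fully squeezed (stop). Stiff (about 4 N) and stays where it is left. Below about 0.006 its hook still holds the gate
- gate (a joint): gate angle in rad: 0 closed, 1.57 square to the gate side, stop at 1.7; grows anticlockwise from above (free end swings to the cage's +x). A sprung detent resists from about 0.2 to 0.45 (about 4 N at the tab); let go beyond it, the gate swings back and rests on it at 0.6 to 0.8. The hinge spring always pulls shut (up to 2.5 N at the tab)
- gate_hinge (a point): point on the gate's vertical hinge axis, 104 mm above the table, at cage x = 85, y = +100 mm. Its axes turn with the gate: the gate runs along this point's -y, its outer face looks to +x. Gate 10 mm thick, 212 mm wide, 104 mm high
- gate_tab (a point): centre of the top of the yellow upright tab on the gate's top edge near its free end: 10 mm thick (x), 24 mm wide (y), 51 mm tall, standing 104 to 155 mm above the table, 185 mm from the hinge axis along the gate; axes turn with the gate. The rail behind the closed gate is 115 mm high: keep fingertips above it
- diorama: painted diorama with a small tree and house, 85 x 100 mm base, 90 mm tall, loose on the cage's floor. Origin: centre of its underside
- paint_teal: teal paint bottle with black cap, 44 mm across, 108 mm tall, loose on the table. Origin: centre of its underside
- paint_magenta: magenta paint bottle with black cap, 44 mm across, 108 mm tall, loose on the table. Origin: centre of its underside
- paint_ochre: ochre paint bottle with black cap, 44 mm across, 108 mm tall, loose on the table. Origin: centre of its underside
- glue: white glue bottle with orange cap, 40 mm across, 110 mm tall, loose on the table. Origin: centre of its underside
- jar: white jar with red lid, 60 mm across, 75 mm tall, loose on the table. Origin: centre of its underside
- brush_cup: white cup of brushes, 72 mm across, 135 mm tall with the brushes, loose on the table. Origin: centre of its underside
- spatula: spatula lying on the table beside the gate swing, 180 mm long, loose. Origin: centre of its underside

How it is judged:
By the outcome, as a careful person would: the job done as asked, in the order asked, and still so for the second after the job is handed in, while the arm keeps its last pose, push and grip.
It also fails if it takes over 59 s, if anything falls off the work surface, if the arm or the gripper's body presses on something with over 40 N, if the wrist force passes 120 N, or if a joint passes its speed limit or range.

ROBOT

A 6-joint arm with a two-finger parallel gripper is mounted at the origin on the work surface. World frame = base frame: x ahead of the robot, y to its left, z up, the work surface at z = 0. Lengths are in m, angles in rad, forces in N, time in s.
With the tool pointing down it reaches from about 0.375 to 0.925 m from the base axis. Payload 5.7 kg.
Tool frame: the origin (TCP) lies midway between the tips of the shut fingers; the grasp point (between the pads) lies 19 mm behind it; z points along the fingers, y is the line along which they close (so a half turn about z gives the same grasp; the last joint's range is limited). The gripper opens to 88 mm and grips with 3 to 60 N. Pads are 20 mm wide; open, the fingers measure 115 mm over their backs; the gripper's body (75 mm by 178 mm) begins 61 mm behind the grasp point.
Start: joints at [1.147, 0.359, 1.51, -0, 1.272, -0.115], TCP at [0.182, 0.572, 0.223] pointing down, gripper open.
Joint ranges: [-2.97, 2.97], [-1.01, 2.36], [0.21, 2.38], [-0.96, 4.11], [0.2, 2.71], [-2.98, 2.98]. Speed limits (rad/s): [2.39, 2.39, 3.14, 3.14, 3.14, 3.14].

INTERFACE

Orientations are given as a unit quaternion [x, y, z, w].
In Python, from bench import move_ptp, servo_line, goto_joints, move_gripper, sleep, inverse_kinematics, capture, PlanningError, close_job, spot_in, silhouettes, current_clock, current_joint_pos, current_qvel, current_joint_torque, current_position, current_orientation, current_force, current_torque, current_finger_gap, current_grip_force gives the robot as it stands. Calls block until the motion is done:
- move_ptp(position, orientation): joint-space move of the TCP to a pose.
- servo_line(position, orientation=None, rate=0.15, contact_N=None): straight line of the TCP; orientation=None keeps the orientation; rate is the mean speed in m/s. With contact_N (N) it stops when the force on the tool has changed by that much, and returns True; else False.
- goto_joints(angles): joint-space move.
- move_gripper(opening): finger opening in m; the grip force is fixed at half the most; returns when the fingers have stopped.
- sleep(seconds).
- inverse_kinematics(position, orientation): joint angles nearest the present ones, or None.
- capture(name): name is "scene" or "side" or "wrist"; returns a dict with "image" (480x640x3 uint8, blue, green, red), "range_z" (480x640 float32, m along the optical axis (not along the pixel's ray), 0 where there is no reading), "intrinsics" (3x3 intrinsics, pixels), "R" (3x3) and "t" (3): a world point X has camera coordinates R X + t. Camera axes: x right, y down, z forward; pixel columns grow to the right and rows downward; lengths in m; the calibration is good to about 2 mm. A picture is of the moment at which its call begins.
A pose or a line that the arm cannot do raises PlanningError and nothing moves.
- close_job(): hands the job in; it is judged then, once.
Trained networks look in the newest picture that a camera, given by its name, has taken for a name from the list of things; names that differ only in an ending like _2 or _b are one class to them, and where a whole thing is asked for, a point or a joint stands for the part that bears it (a point fixed in the world has none). Each returns a list of dicts, best first, with "conf" (0 to 1); they miss things now and then, are a little off and sometimes report something else, mostly with a low value. They report only what shows in the picture. A call takes as long as a camera call.
- spot_in(camera, query): "xy" ([column, row] in pixels, amid what is visible of it).
- silhouettes(camera, query): "region" (480x640 bool, what is visible of it) and "xy" ([column, row] in pixels, amid what is visible of it).
Readings, each from a call of its own:
- current_clock(): time.
- current_joint_pos(): joint angles.
- current_qvel(): joint speeds.
- current_joint_torque(): joint torques, N m.
- current_position(): TCP position.
- current_orientation(): TCP orientation.
- current_force(): force on the tool from outside, world axes, zero at the start.
- current_torque(): the same for the moment, N m.
- current_finger_gap(): finger opening in m.
- current_grip_force(): force on a finger pad.
Only numpy, scipy, OpenCV 4.12 (cv2) and the standard library are available. Lean on these libraries where they do the work, as an engineer would, in place of code of your own. Each camera call takes 0.05 s, during which the arm holds its last target. There are 200 camera calls.

## Working session

There is one attempt and no reset: what is moved stays moved. The work goes in short steps, each a Python script; the robot and the scene stay as the last script left them, time stands still between calls to the robot, and variables do not carry over. Pictures are saved under pics/ and viewed, at most 10 in all, crops included, and the job is handed in when it is done.

```bash
mkdir -p pics
cat > h.py <<'E'
import numpy as np, cv2
from bench import *
def cloud(c):
    v,u=np.mgrid[:480,:640]; z=c["range_z"]; K=c["intrinsics"]
    P=np.stack([(u-K[0,2])*z/K[0,0],(v-K[1,2])*z/K[1,1],z],-1)
    return (P-c["t"])@c["R"], z>0
E
python3 - <<'E'
from h import *
ims=[]
for n in ["scene","side"]:
    c=capture(n); cv2.imwrite(f"pics/{n}.png",c["image"]); P,ok=cloud(c)
    print(n,"campos",-c["R"].T@c["t"])
    for q in ["cage","red_base","red_catch","blue_base","blue_catch","gate","gate_tab","diorama","paint_teal","paint_magenta","paint_ochre","glue","jar","brush_cup","spatula"]:
        for s in silhouettes(n,q)[:2]:
            m=s["region"]&ok
            if s["conf"]<.3 or m.sum()<5: continue
            X=P[m]; print(q,round(s["conf"],2),np.round(s["xy"]),m.sum(),"med",np.median(X,0).round(3),"lo",np.percentile(X,3,0).round(3),"hi",np.percentile(X,97,0).round(3))
print(current_clock())
E
```

```text
scene campos [ 1.04750093 -0.28534293  0.79541309]
cage 0.71 [251. 256.] 7137 med [ 0.45  -0.065  0.092] lo [ 0.297 -0.184  0.002] hi [0.488 0.055 0.123]
cage 0.52 [381. 247.] 703 med [0.562 0.185 0.063] lo [0.539 0.173 0.005] hi [0.573 0.207 0.109]
red_base 0.61 [242. 252.] 375 med [ 0.455 -0.1    0.128] lo [ 0.358 -0.116  0.034] hi [ 0.479 -0.063  0.157]
red_catch 0.68 [234. 253.] 94 med [ 0.456 -0.11   0.134] lo [ 0.445 -0.115  0.117] hi [ 0.479 -0.106  0.156]
blue_base 0.52 [274. 244.] 366 med [ 0.465 -0.029  0.128] lo [ 0.35  -0.042  0.012] hi [0.49  0.005 0.156]
blue_catch 0.47 [142. 325.] 1040 med [ 0.454 -0.316  0.06 ] lo [ 0.377 -0.338 -0.   ] hi [ 0.464 -0.295  0.108]
gate 0.7 [251. 270.] 2220 med [ 0.467 -0.091  0.084] lo [ 0.449 -0.185  0.012] hi [0.488 0.027 0.15 ]
gate_tab 0.65 [251. 272.] 2610 med [ 0.466 -0.088  0.078] lo [ 0.414 -0.185  0.009] hi [0.489 0.031 0.148]
diorama 0.8 [230. 250.] 384 med [ 0.36  -0.079  0.049] lo [ 0.315 -0.124  0.019] hi [ 0.372 -0.033  0.1  ]
diorama 0.71 [380. 246.] 683 med [0.563 0.185 0.065] lo [0.542 0.173 0.007] hi [0.573 0.205 0.109
[... 1914 characters left out ...]
59] lo [0.531 0.171 0.003] hi [0.567 0.2   0.108]
paint_ochre 0.65 [304. 275.] 404 med [ 0.459 -0.037  0.132] lo [ 0.448 -0.044  0.115] hi [ 0.487 -0.01   0.155]
paint_ochre 0.59 [370. 439.] 1196 med [ 0.433 -0.328  0.071] lo [ 0.42  -0.34   0.005] hi [ 0.454 -0.307  0.109]
glue 0.83 [434. 360.] 936 med [ 0.611 -0.252  0.063] lo [ 0.6   -0.264  0.004] hi [ 0.631 -0.231  0.11 ]
jar 0.75 [431. 425.] 1731 med [ 0.539 -0.35   0.069] lo [ 0.521 -0.371  0.006] hi [ 0.573 -0.319  0.076]
brush_cup 0.67 [301. 449.] 2440 med [ 0.338 -0.295  0.062] lo [ 0.303 -0.334  0.004] hi [ 0.367 -0.268  0.133]
spatula 0.6 [376. 249.] 943 med [0.703 0.089 0.003] lo [ 0.594  0.061 -0.   ] hi [0.76  0.119 0.02 ]
1.6
```

View pics/scene.png

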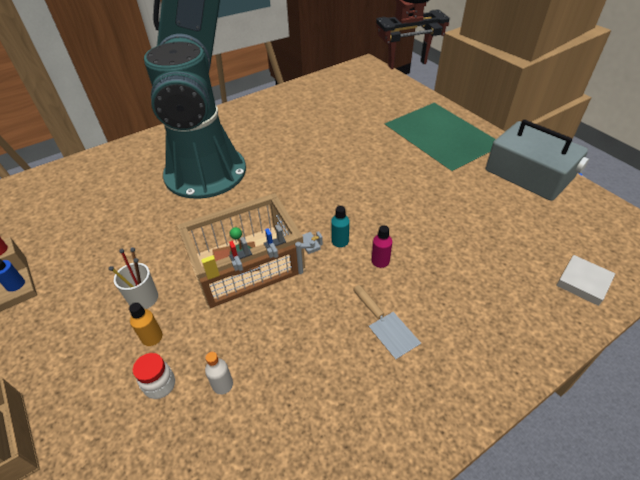

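View pics/side.png

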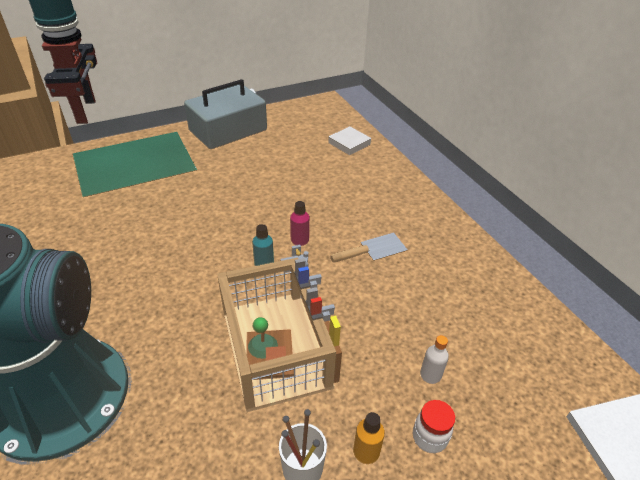

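The scene view shows the cage at about (245,255), with the yellow tab at (210,265), red catch at (234,253) and blue at (270,240). The spatula and bottles sit clear of the gate's arc. In the side view the catches are at (316,305) and (304,273), and the yellow tab is at (336,328). Next I fit the cage frame.

Run:
```python
from h import *
from scipy.spatial.transform import Rotation as Ro
A=[];col={'red':[], 'blue':[], 'yel':[]}
for n in ["side","scene"]:
    c=capture(n);P,ok=cloud(c);hsv=cv2.cvtColor(c["image"],cv2.COLOR_BGR2HSV)
    box=ok&(P[...,0]>.26)&(P[...,0]<.52)&(P[...,1]>-.21)&(P[...,1]<.09)
    rail=box&(P[...,2]>.108)&(P[...,2]<.1185)
    H,S,V=[hsv[...,i].astype(int) for i in range(3)]
    brown=(H>5)&(H<25)&(S>50)
    A.append(P[rail&brown])
    top=box&(P[...,2]>.13)&(S>130)&(P[...,0]>.42)
    for k,m in dict(red=(H<8)|(H>172),blue=(H>100)&(H<130),yel=(H>22)&(H<36)).items():
        X=P[top&m]; col[k].append(X); print(n,k,len(X),X.mean(0).round(4),X.min(0).round(4),X.max(0).round(4))
    r=cv2.minAreaRect(A[-1][:,:2].astype(np.float32)*1000);print(n,"rail",len(A[-1]),r,np.median(A[-1][:,2]))
r=cv2.minAreaRect(np.vstack(A)[:,:2].astype(np.float32)*1000);print(r)
# robust fit: signed distance to rectangle frame (rails 18 wide?), maximise points in frame band
X=np.vstack(A)[:,:2]
from scipy.optimize import minimize
def cost(p):
    c_,s_=np.cos(p[2]),np.sin(p[2]); d=X-p[:2]; q=np.c_[d@[c_,s_],d@[-s_,c_]]
    o=np.maximum(np.abs(q[:,0])-.080,np.abs(q[:,1])-.115) # outside>0
    e=np.maximum(o,0)+np.maximum(-o-.018,0)
    return np.minimum(e,.01).mean()*1000
best=min((minimize(cost,[r[0][0]/1000+dx,r[0][1]/1000,y],method='Nelder-Mead',options=dict(xatol=1e-5,fatol=1e-6,initial_simplex=None)) for dx in(-.01,0,.01) for y in(-.2,-.14,-.08,0)),key=lambda r:r.fun)
p=best.x;print("cage",p.round(4),best.fun)
c_,s_=np.cos(p[2]),np.sin(p[2])
for k,v in col.items():
    for x in v:
        if len(x)<3: continue
        d=x[:,:2]-p[:2];q=np.c_[d@[c_,s_],d@[-s_,c_]]
        print(k,"cage frame pct5",np.percentile(q,4,0).round(4),"pct95",np.percentile(q,96,0).round(4),"topz",x[:,2].max().round(4))
        t=x[:,2]>.1525; print("  top face", t.sum(), q[t].min(0).round(4) if t.any() else '', q[t].max(0).round(4) if t.any() else '')
q=current_joint_pos();R=Ro.from_quat(current_orientation());print(R.as_matrix().round(3),q)
```

```text
side red 141 [ 0.4462 -0.1114  0.1455] [ 0.4369 -0.115   0.1302] [ 0.4573 -0.0875  0.1566]
side blue 33 [ 0.4576 -0.0338  0.1539] [ 0.4494 -0.0392  0.1404] [ 0.4654 -0.0173  0.1564]
side yel 103 [ 0.4542 -0.1674  0.1513] [ 0.4482 -0.179   0.1304] [ 0.4611 -0.1522  0.1575]
side rail 3033 ((394.354736328125, -60.592742919921875), (252.25424194335938, 181.07093811035156), 81.98333740234375) 0.1141989388639408
scene red 69 [ 0.4516 -0.1086  0.147 ] [ 0.439  -0.1125  0.1303] [ 0.4576 -0.103   0.1581]
scene blue 60 [ 0.463  -0.0339  0.1466] [ 0.451  -0.0382  0.1313] [ 0.4679 -0.029   0.1571]
scene yel 143 [ 0.4583 -0.1631  0.1465] [ 0.45   -0.1747  0.1301] [ 0.4622 -0.1514  0.1577]
scene rail 2000 ((395.1190185546875, -50.18743896484375), (266.1375427246094, 184.30752563476562), 81.85221862792969) 0.11486288884162382
((394.5693359375, -51.96807861328125), (269.3255310058594, 184.5052032470703), 82.07000732421875)
cage [ 0.3817 -0.0687 -0.1341] 0.21205805002625094
red cage frame pct5 [ 0.0612 -0.0367] pct95 [ 0.0783 -0.0282] topz 0.1566
  top face 44 [ 0.0612 -0.0366] [ 0.0785 -0.0271]
red cage frame pct5 [ 0.0638 -0.0338] pct95 [ 0.0798 -0.0264] topz 0.1581
  top face 30 [ 0.0619 -0.034 ] [ 0.0801 -0.0256]
blue cage frame pct5 [0.063  0.0406] pct95 [0.078 0.048] topz 0.1564
  top face 31 [0.0625 0.0396] [0.0786 0.0481]
blue cage frame pct5 [0.0664 0.0419] pct95 [0.08   0.0492] topz 0.1571
  top face 23 [0.0639 0.0417] [0.0799 0.0493]
yel cage frame pct5 [ 0.0804 -0.0978] pct95 [ 0.0901 -0.0744] topz 0.1575
  top face 69 [ 0.08  -0.097] [ 0.0906 -0.0734]
yel cage frame pct5 [ 0.0831 -0.0934] pct95 [ 0.0912 -0.0729] topz 0.1577
  top face 52 [ 0.0798 -0.0949] [ 0.0906 -0.0716]
[[-0.953  0.304 -0.   ]
 [ 0.304  0.953 -0.   ]
 [-0.    -0.    -1.   ]] [ 1.14691543e+00  3.58800496e-01  1.51042923e+00 -3.10550583e-05
  1.27249171e+00 -1.15127504e-01]
```

Measured against the given sizes, the fit holds: tabs at x≈0.070, yellow tab at (0.0855, -0.0845), tops at about 0.156. Moving on to the catches.

```bash
cat >> h.py <<'E'
from scipy.spatial.transform import Rotation as Ro
C=np.array([.3817,-.0687]); YAW=-.1341
def W(x,y,z):
    c,s=np.cos(YAW),np.sin(YAW); return np.array([C[0]+c*x-s*y,C[1]+s*x+c*y,z])
def Q(a):  # tool down, tool y along cage-frame angle a
    a+=YAW; y=np.array([np.cos(a),np.sin(a),0]); z=np.array([0,0,-1.]); return Ro.from_matrix(np.c_[np.cross(y,z),y,z]).as_quat()
E
python3 - <<'E'
from h import *
q=Q(np.pi/2)
move_gripper(.058)
move_ptp(W(.069,-.019+.006,.23),q)
for by in(-.019,.057):
    servo_line(W(.069,by+.006,.23),q,rate=.2)
    print(servo_line(W(.069,by+.006,.134),q,rate=.1,contact_N=8))
    f0=current_force();move_gripper(.0)
    sleep(.3)
    print("gap",current_finger_gap(),"grip",current_grip_force(),f0,current_force(),current_position()-W(.069,by+.006,.134))
    move_gripper(.058)
    servo_line(W(.069,by+.006,.23),q,rate=.2)
print(current_clock())
c=capture("wrist");cv2.imwrite("pics/w1.png",c["image"])
for n in["side","scene"]:
    c=capture(n);cv2.imwrite(f"pics/{n}2.png",cv2.resize(c["image"][200:380,180:420],None,fx=3,fy=3))
E
```

```text
False
gap 0.01951770322854988 grip 30.036453008651733 [ 0.02400213 -0.130869    0.22772607] [0.34344466 2.40318389 5.48510635] [0.00052421 0.00072125 0.00036979]
False
gap 0.019545108869978584 grip 30.047598481178284 [-0.48048481 -0.85832669  0.67659511] [-0.63176721 -3.39305855  6.21561354] [ 0.00042928 -0.0002152   0.00036393]
12.6333
```

View pics/side2.png

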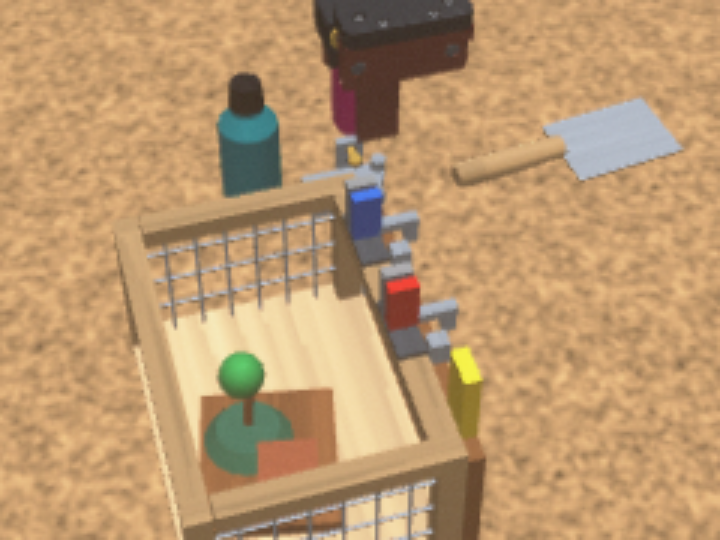

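The crop shows the red tab (402,300) and blue tab (365,210) both up against their posts, with the hooks off the gate. The yellow tab is at (465,390). Next is the gate.

```bash
cat > g.py <<'E'
from h import *
def tab(a,z=.127): # tab pose for gate angle a
    r=.185; return W(.085+r*np.sin(a),.100-r*np.cos(a),z),Q(a)
E
python3 - <<'E'
from g import *
move_gripper(.042)
p,q=tab(0,.23); move_ptp(p,q)
p,q=tab(0); print(servo_line(p,q,rate=.1,contact_N=8))
move_gripper(0); print("gap",current_finger_gap(),current_grip_force(),current_force(),current_clock())
for a in np.linspace(0,1.57,13)[1:]:
    p,q=tab(a); servo_line(p,q,rate=.08)
    print(round(a,2),current_force().round(1),current_torque().round(2),round(current_finger_gap(),4),(current_position()-p).round(4),round(current_clock(),1))
    if np.linalg.norm(current_force())>30 or current_finger_gap()<.007: print("STOP");break
for n in["side","scene"]:
    c=capture(n);cv2.imwrite(f"pics/{n}3.png",c["image"])
E
```

```text
False
gap 0.009838357007338674 29.989410638809204 [8.17524075e-01 2.61807048e-04 4.85922611e-03] 16.2
0.13 [ 1.3 -1.2  1.8] [-0.23 -0.09 -0.28] 0.0097 [ 0.0002 -0.0003  0.0002] 16.6
0.26 [-1.1 -4.8  2.8] [-0.75  0.19 -0.43] 0.0098 [-0.0004 -0.0006  0.0001] 17.1
0.39 [ 2.  -6.4 -0. ] [-0.83 -0.18 -0.31] 0.01 [ 0.0002 -0.0008  0.0002] 17.6
0.52 [ 3.8 -6.4 -0.5] [-0.98 -0.52 -0.29] 0.0097 [ 0.0008 -0.0008  0.0002] 18.0
0.65 [ 5.  -4.8 -2.1] [-0.73 -0.65 -0.22] 0.0098 [ 0.0013 -0.0007  0.0002] 18.4
0.78 [ 5.7 -5.2 -1.5] [-0.9  -0.63 -0.3 ] 0.0094 [ 0.0012 -0.001   0.0002] 18.9
0.92 [ 5.7 -6.  -1.8] [-0.81 -0.73 -0.34] 0.0099 [ 0.0015 -0.001   0.0003] 19.4
1.05 [ 8.1 -5.7 -3. ] [-0.82 -0.89 -0.35] 0.01 [ 0.0018 -0.001   0.0002] 19.8
1.18 [ 8.7 -4.7 -2.9] [-0.76 -1.09 -0.31] 0.01 [ 0.0022 -0.0009  0.0003] 20.2
1.31 [10.2 -4.8 -3.3] [-0.6  -1.24 -0.27] 0.0103 [ 0.0025 -0.0007  0.0003] 20.7
1.44 [ 9.9 -3.5 -5.3] [-0.5  -1.33 -0.26] 0.0096 [ 0.0027 -0.0004  0.0003] 21.1
1.57 [10.4 -1.9 -4.3] [-0.34 -1.52 -0.23] 0.0099 [ 0.0029 -0.0001  0.0003] 21.6
```

Run:
```python
from g import *
sleep(1); print(current_force().round(1),current_finger_gap(),current_grip_force())
a=cv2.imread("pics/side3.png")[190:400,180:460];b=cv2.imread("pics/scene3.png")[190:400,110:450]
cv2.imwrite("pics/v3.png",cv2.resize(np.hstack([a,b]),(800,271)))
```

```text
[10.4 -0.9 -5.7] 0.00985583189260473 30.00050514936447
```

View pics/v3.png

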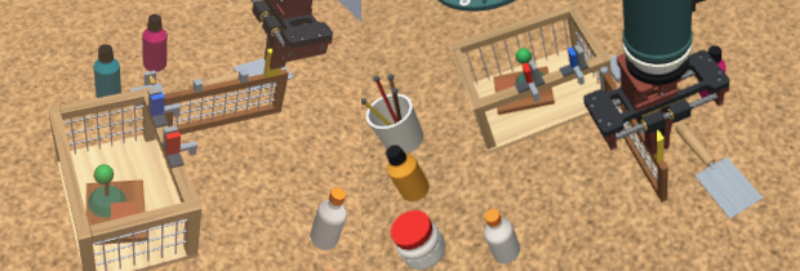

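View pics/scene3.png

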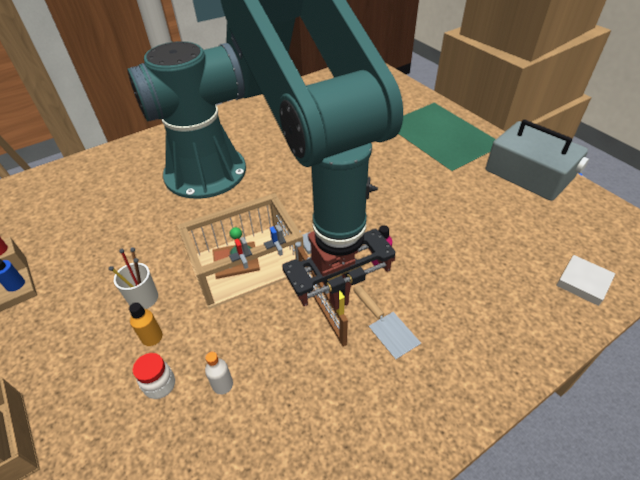

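The gate stands square to the cage, running from about (300,245) to (345,340). The yellow tab (341,300) is held in the fingers, and the bottles, diorama and spatula have not moved.

```bash
python3 -c "
from bench import *
print(close_job())"
```

```text
the job is handed in; nothing more can be done
None
```

The cage is open and the job is handed in: I squeezed the red catch fully, then the blue, and swung the gate out to about 1.57 rad, still held by its yellow tab; in the last pictures the diorama and everything around the cage looked unmoved.

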